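# Unclip the sealed centrifuge cap and rack the spun sample

### The job

Open the sealed centrifuge bucket: gently squeeze the cap's two orange side tabs together until both catches are free, lift the cap straight off without wrenching it, and set it down right way up in the steel tray. Then take the yellow-capped sample tube out of the bucket and lower it all the way into an empty hole of the blue rack, leaving the white-capped tube in the bucket and everything else where it stands.

Things in the scene. Friction and masses are not known exactly. Their poses are not given: they have to be found in the camera images.
- bucket: Fixed aluminium centrifuge bucket in a black stand. Origin: centre of the stand's underside, on the bench; z up. Outside 76 mm along x, 46 mm along y; rim 80 mm above the bench. Grey insert with two tube holes at x = +18 and -18 mm, y = 0 (17.5 mm wide, floor 14 mm above the bench). Each long side (y = +23, -23 mm) has a notch from the rim, 32 mm wide, 22 mm deep, holding one tab of the cap.
- cap: Cap of the bucket, about 115 g: flange 76 x 46 mm on the rim, clear dome 64 x 36 mm up to 44.5 mm above it, an orange tab on each long side. Origin: on its axis in the rim plane; axes as the bucket's, 0.4 mm side play. Latched, it rises only 1 mm. Tubes reach 34 mm above the rim: lift 60 mm before going sideways. Right way up on a flat it stands on its tabs' lower edges, 18 mm below the origin.
- cap_grip (a point): Point on the cap's axis, 9 mm below its origin, half-way up the tabs, which are pressed along its y. Each tab ends in a rubber finger pad, 20 mm wide, 17 mm high. One is fairly new (face 32 to 34 mm off the axis), the other worn (27 to 29 mm); feel which. Fingers come down freely beside the dome. Over 10 N of pull, push or side load of the cap on the bucket breaks it.
- tab_left: Orange spring tab with catch and rubber pad on the cap's +y side. Origin: 25 mm off the axis, half-way up. Moves in 3.5 mm: 4 N at first touch, 12 N at 2.9 mm, where its catch comes free, 14 N at its stop. Both must be in together, so the squeeze must be centred between the two pads, not on the cap's axis, within about 0.5 mm: by feel, until both push back alike. Cracks above 30 N.
- tab_right: The same tab on the cap's -y side, its pad worn differently.
- tray: Fixed shallow steel tray for the cap, 180 mm along x, 170 mm along y, wall 4 mm thick and 12 mm high, floor 4 mm thick. Origin: centre of its underside, on the bench; z up.
- rack: Fixed blue tube rack, 56 mm along x, 172 mm along y, 60 mm high. Origin: centre of its underside, on the bench; z up. Four holes along y at +60, +20, -20, -60 mm, 17.5 mm wide, 50 mm deep (floor 10 mm above the bench). The outer two hold tubes, the inner two are empty.
- hole_a (a point): Mouth centre of the rack's empty hole at y = +20 mm, 60 mm above the bench.
- hole_b (a point): Mouth centre of the rack's empty hole at y = -20 mm, 60 mm above the bench.
- sample_mid (a point): Centre (half-way up) of the sample tube, 100 mm long, about 22 g: yellow cap 18 mm across and 16 mm high on top, amber tube 16 mm across with a tapered foot (lowest 14 mm). z along it, up. Stands in either bucket hole, top 34 mm above the rim, and must rise 70 mm to clear the rim. Fully home in the rack its centre is 60 mm above the bench. Do not force it: over 25 N on the rack breaks it.
- blank_mid (a point): Centre of the balance tube, same size, white cap, in the bucket's other hole. Stays there.
- tube_red_mid (a point): Centre of a same-sized red-capped tube in an outer hole of the rack. Leave alone.
- tube_green_mid (a point): Centre of a same-sized green-capped tube in the other outer hole of the rack. Leave alone.
- strip_bottle: Black test-strip bottle with a blue label, 48 mm across, 115 mm tall; origin under its centre. Leave alone.
- dropper: White dropper bottle with a red cap, 28 mm across, 75 mm tall; origin under its centre. Leave alone.
- stain_pot: Dark blue pot with a green lid, 58 mm across, 78 mm tall; origin under its centre. Leave alone.
- stain_jar: Red jar with a blue lid, 54 mm across, 74 mm tall; origin under its centre. Leave alone.
Mind the look-alikes: they are no part of the job. Several things have the shape of the tray; the one meant has the colours described above.

How it is judged:
By the outcome, as a careful person would: the job done as asked, in the order asked, and still so for the second after the job is handed in, with the robot touching nothing.
It also fails if it takes over 72 s, if anything falls off the work surface, if the arm or the gripper's body presses on something with over 40 N, if the wrist force passes 120 N, or if a joint passes its speed limit or range.

### The arm

A 6-joint arm with a two-finger parallel gripper is mounted at the origin on the work surface. World frame = base frame: x ahead of the robot, y to its left, z up, the work surface at z = 0. Lengths are in m, angles in rad, forces in N, time in s.
With the tool pointing down it reaches from about 0.4 to 0.925 m from the base axis. Payload 12.5 kg.
Tool frame: the origin (TCP) lies midway between the tips of the shut fingers; the grasp point (between the pads) lies 19 mm behind it; z points along the fingers, y is the line along which they close (so a half turn about z gives the same grasp; the last joint's range is limited). The gripper opens to 95 mm and grips with 3 to 60 N. Pads are 20 mm wide; open, the fingers measure 119 mm over their backs; the gripper's body (75 mm by 180 mm) begins 59 mm behind the grasp point.
Start: joints at [1.197, 0.491, 1.559, -0, 1.092, -0.106], TCP at [0.165, 0.603, 0.215] pointing down, gripper open.
Joint ranges: [-3.1, 3.1], [-0.84, 2.19], [0.05, 2.79], [-1.13, 4.28], [0.06, 2.93], [-2.69, 2.69]. Speed limits (rad/s): [2.22, 2.22, 2.79, 3.14, 3.14, 3.14].

### API

Orientations are given as a rotation vector (axis times angle).
In Python, from workcell import * gives the robot as it stands. The module is installed in compiled form; this text tells all that it offers.
- The arm moves only by the tool drive_tool, never from a script. Its argument "commands" is a list of rows, each a list of 6 numbers: the shift along the tool's x, y, z in units of 8 cm (1.0 is 8 cm), then the turn, a rotation vector about the tool's x, y, z in units of pi/2 rad (1.0 is pi/2 rad). A call has 1 to 10 rows; each row is the pose to reach, as a shift and turn from the pose commanded when the call began, along the tool's axes at that moment; what a row does not reach only later rows make up. A row lasts 1/8 s, in which the tool goes at most 62.5 mm and 10.7 degrees, less where a joint would pass 70% of its speed; a pose out of reach is approached as far as the arm can. A call with a number of a shift or a turn outside -1 to 1 is refused whole. A call with a gripper value outside its range is refused whole. "hand" is the opening, from 0 (shut) to 1 (fully open), set as the call begins (left out, the last holds). The fingers move at their own pace and stop on an object; the grip force is fixed at half the most. Time passes only in rows, so rows that repeat a pose let the fingers close. It gives the time, the measured TCP pose, the force, the opening and the grip force at its end, in the units of the state.
- get_obs(): the state, without advancing time (a new reading comes with each control period).
- capture(name): name is "scene" or "top" or "wrist"; returns a dict with "pixels" (400x640x3 uint8, red, green, blue), "z_map" (400x640 float32, m along the optical axis (not along the pixel's ray), 0 where there is no reading), "camera_matrix" (3x3 intrinsics, pixels), "distortion" ([k1, k2, p1, p2, k3] as OpenCV has them; the pictures are not rectified), "T" (4x4, takes a point from camera to world coordinates). Camera axes: x right, y up, looking along -z (the intrinsics and any distortion apply to the point x, -y, -z); pixel columns grow to the right and rows downward; lengths in m; the calibration is good to about 2 mm. A picture is of the moment at which its call begins.
- hand_in(): hands the job in; it is judged then, once.
The state is a dict: "clock": time; "q": joint angles; "joint_velocities": joint speeds; "joint_torque": joint torques, N m; "position": TCP position; "tool_rot": TCP orientation; "force": force on the tool from outside, world axes, zero at the start; "torque": the same for the moment, N m; "finger_gap": finger opening in m; "grasp_force": force on a finger pad.
Only numpy, scipy, OpenCV 4.12 (cv2) and the standard library are available. Lean on these libraries where they do the work, as an engineer would, in place of code of your own. Each camera call takes 0.05 s, during which the arm holds its last target. There are 200 camera calls.

## Working session

There is one attempt and no reset: what is moved stays moved. The work goes in short steps, Python scripts to look and compute and a tool call to move; the robot and the scene stay as the last step left them, time stands still between calls to the robot, and variables do not carry over. Pictures are saved under pics/ and viewed, at most 10 in all, crops included, and the job is handed in when it is done.

Besides the shell and the picture viewer there is one more tool, called after "Call:" in YAML: its name, and indented under it one key for each argument. drive_tool: Moves the arm, as the interface text tells. Its arguments: {"type":"object","properties":{"commands":{"type":"array","items":{"type":"array","items":{"type":"number","minimum":-1,"maximum":1}}},"hand":{"type":"number"}},"required":["commands"]}

```bash
mkdir -p pics; cat > h.py <<'E'
from workcell import *
import numpy as np, cv2
from scipy.spatial.transform import Rotation as R
def cap(n,f=None):
    c=capture(n); np.savez('last_%s.npz'%n,**{k:np.array(v) for k,v in c.items()})
    if f: cv2.imwrite('pics/'+f,c['pixels'][:,:,::-1])
    return c
def load(n): return dict(np.load('last_%s.npz'%n))
def ray(c,u,v):
    p=cv2.undistortPoints(np.array([[[u,v]]],float),c['camera_matrix'],c['distortion'])[0,0]
    d=c['T'][:3,:3]@np.array([p[0],-p[1],-1.]); return c['T'][:3,3],d
def atz(c,u,v,z):
    o,d=ray(c,u,v); return o+d*(z-o[2])/d[2]
def pt(c,u,v):
    o,d=ray(c,u,v); return o+d*c['z_map'][int(v),int(u)]
def delta(pos,rv=None):
    s=get_obs(); Rt=R.from_rotvec(s['tool_rot']); 
    d=Rt.inv().apply(np.array(pos)-s['position'])/0.08
    return d, None if rv is None else (Rt.inv()*R.from_rotvec(rv)).as_rotvec()/(np.pi/2)
E
python3 - <<'E'
from h import *
np.set_printoptions(precision=4,suppress=True)
cap('top','top0.png');cap('scene','scene0.png');s=get_obs();print(s); print(R.from_rotvec(s['tool_rot']).as_matrix())
E
```

```text
{'clock': 0.1, 'q': array([ 1.1974,  0.4915,  1.5594, -0.    ,  1.0917, -0.1056]), 'joint_velocities': array([ 0.0005, -0.0014, -0.0014, -0.0002,  0.0015,  0.0005]), 'joint_torque': array([  0.0028, -61.3615, -25.8608,   0.0694,   0.047 ,  -0.    ]), 'position': array([0.1653, 0.6025, 0.2141]), 'tool_rot': array([-0.4194, -3.1133,  0.0015]), 'force': array([ 0.0236,  0.4029, -0.2787]), 'torque': array([ 0.0147, -0.0463, -0.0501]), 'grasp_force': 0.0, 'finger_gap': 0.09511681456892189}
[[-0.9644  0.2646 -0.0003]
 [ 0.2646  0.9644 -0.0009]
 [ 0.0001 -0.001  -1.    ]]
```

View pics/top0.png

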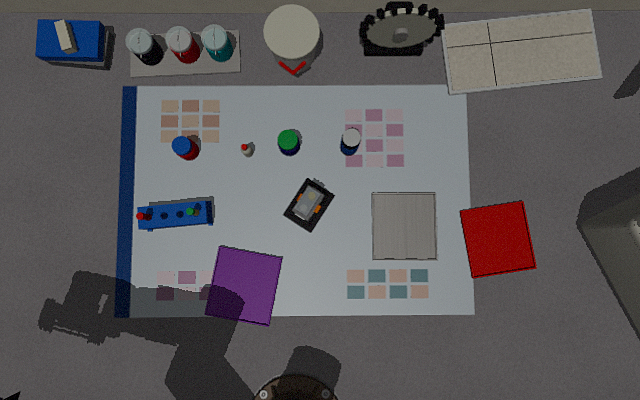

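View pics/scene0.png

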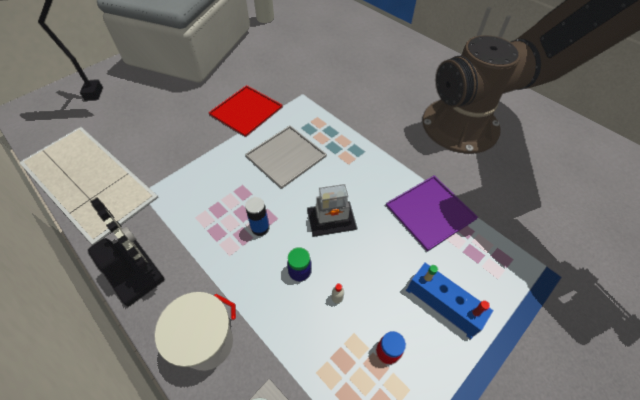

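The top view shows three tray shapes: grey steel at (404,226), red at (498,238) and purple at (244,285). The grey one matches the steel tray. The bucket is at (309,204), and the rack at (176,214) has its empty holes near (163,215) and (180,214). I'll check these in an enlarged crop.

```bash
python3 - <<'E'
from h import *
np.set_printoptions(precision=4,suppress=True)
c=load('top');im=c['pixels'][:,:,::-1]
a=cv2.resize(im[165:245,265:345],None,fx=5,fy=5,interpolation=2); b=cv2.resize(im[185:245,125:225],None,fx=4,fy=4,interpolation=2)
t=cv2.resize(im[180:270,360:450],None,fx=3,fy=3,interpolation=2)
o=np.zeros((520,800,3),np.uint8);o[:400,:400]=a;o[:240,400:800]=b;o[245:515,400:670]=t
cv2.imwrite('pics/crop1.png',o)
for n,u,v in [('bucket',309,204),('tray',404,226),('rack',172,214),('red',498,238),('strip',350,141),('pot',289,142)]: print(n,pt(c,u,v))
# stand footprint from low-height dark points
P=np.array([[pt(c,u,v) for u in range(270,350)] for v in range(165,245)])
z=P[...,2]
print(np.round(z[::6,::6]*1000).astype(int))
E
```

```text
bucket [ 0.5519 -0.041   0.1254]
tray [ 0.5017 -0.29    0.003 ]
rack [0.5345 0.3074 0.0575]
red [ 0.4684 -0.5395 -0.0001]
strip [ 0.7067 -0.1414  0.1122]
pot [0.7134 0.0103 0.0772]
[[  1   0  -1  -2   0   1  -1  -2   2   3  -2  -2  -3  -1]
 [ -4   0   0  -2  -2   0   2  -1   2   2   2   0  -6   0]
 [ -3   1  -1   0   1   1  -2   1   0   1  -1  -2  -2   2]
 [ -3   3  -1  -1  -9  -1   5   6   1   0   1  -1  -4   1]
 [  1   1  -3   4   1   7 126 123   6   7   2  -1  -1   1]
 [  1   3   1  -1   1  83 122 122 122  29   8  -2   0   3]
 [ -3   1  -1   0   7 127 125 124  86  28   9  -1  -2  -1]
 [  1   1   2   8 123 124 125 108  82  10  -1   2   5   2]
 [  2  -1   3   5  65  90 126  51  10   3   3  -2  -5   1]
 [ -4  -2   0  -1   2  32  81  28   8   2   0  -2   3  -4]
 [  2   3   1   2   2   7   5   8  -1   3   2   1   3   1]
 [  3   3  -1  -2  -1   0   2  -4   0   1   3   0   0   1]
 [ -2   3  -4  -1  -1  -1   0   3  -2   4  -2  -4   0   0]
 [ -3  -1   2   0  -4  -1  -2  -1  -2   5   1   1  -4  -2]]
```

View pics/crop1.png

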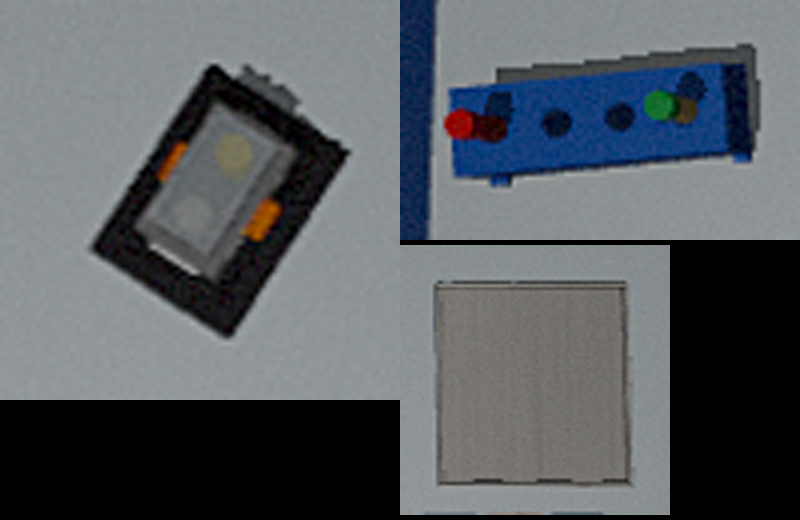

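The crop shows the bucket stand's corners at (211,66), (348,152), (228,337) and (92,247). The yellow tube is under the dome at (234,154) and the white one at (193,215). The rack's empty holes are at (557,123) and (619,117). The bare grey metal tray is the one meant.

```bash
python3 - <<'E'
from h import *
np.set_printoptions(precision=4,suppress=True)
c=load('top')
f=lambda x,y,z:atz(c,265+x/5-.4,165+y/5-.4,z)
C=np.array([f(211,66,.008),f(348,152,.008),f(228,337,.008),f(92,247,.008)]);m=C.mean(0);print(m,C)
l=(C[0]+C[1]-C[2]-C[3])/2;print('long axis ang',np.degrees(np.arctan2(l[1],l[0])),np.linalg.norm(l),np.linalg.norm(C[0]-C[1]))
print('tabs',f(173,160,.071),f(264,219,.071))
for x,y in [(234,154),(193,215)]: print(f(x,y,.114))
print('holes',[atz(c,125+(x-400)/4-.4,185+y/4-.4,.06) for x,y in [(557,123),(619,117)]])
print('tray',[atz(c,360+(x-400)/3-.3,180+(y-245)/3-.3,.012) for x,y in [(435,284),(626,284),(630,484),(438,484)]])
E
```

```text
[ 0.5601 -0.0364  0.008 ] [[ 0.6321 -0.032   0.008 ]
 [ 0.5854 -0.1048  0.008 ]
 [ 0.4874 -0.0404  0.008 ]
 [ 0.5356  0.0316  0.008 ]]
long axis ang -33.32817249221511 0.11641812442942928 0.08659213524890519
tabs [ 0.5753 -0.0149  0.071 ] [ 0.5453 -0.0604  0.071 ]
[ 0.5736 -0.0465  0.114 ]
[ 0.5443 -0.0267  0.114 ]
holes [array([0.5311, 0.3268, 0.06  ]), array([0.5346, 0.288 , 0.06  ])]
tray [array([ 0.5904, -0.2036,  0.012 ]), array([ 0.5893, -0.3728,  0.012 ]), array([ 0.4136, -0.3708,  0.012 ]), array([ 0.4147, -0.2032,  0.012 ])]
```

Call:
drive_tool:
  commands:
    - [-0.5, -0.46, -0.45, 0, 0, 0]
    - [-1, -0.93, -0.45, 0, 0, 0]
    - [-1, -0.93, -0.45, 0, 0, 0]
  hand: 1

```text
clock: 0.48
position: [0.2242, 0.5076, 0.2512]
tool_rot: [0.424, 3.113, 0.0]
force: [-0.1, 0.2, -0.1]
finger_gap: 0.0949
grasp_force: 0.0
```

Call:
drive_tool:
  commands:
    - [-0.5, -0.46, 0, 0, 0, 0]
    - [-1, -0.93, 0, 0, 0, 0]

```text
clock: 0.72
position: [0.2804, 0.4164, 0.2502]
tool_rot: [-0.417, -3.114, 0.0]
force: [1.1, 0.6, 0.3]
finger_gap: 0.0955
grasp_force: 0.0
```

Call:
drive_tool:
  commands:
    - [-0.5, -0.46, 0, 0, 0, 0]
    - [-1, -0.93, 0, 0, 0, 0]

```text
clock: 0.98
position: [0.3383, 0.3232, 0.2505]
tool_rot: [-0.418, -3.113, -0.0]
force: [0.1, 0.0, -0.7]
finger_gap: 0.0952
grasp_force: 0.0
```

Call:
drive_tool:
  commands:
    - [-0.5, -0.46, 0, 0, 0, 0]
    - [-1, -0.93, 0, 0, 0, 0]

```text
clock: 1.23
position: [0.396, 0.2302, 0.2505]
tool_rot: [-0.419, -3.114, -0.0]
force: [0.8, 0.5, 0.5]
finger_gap: 0.0951
grasp_force: 0.0
```

Call:
drive_tool:
  commands:
    - [-0.5, -0.46, 0, 0, 0, 0]
    - [-1, -0.93, 0, 0, 0, 0.1]
    - [-1, -0.93, 0, 0, 0, 0.2]
    - [-1, -0.93, 0, 0, 0, 0.2]

```text
clock: 1.72
position: [0.4529, 0.1382, 0.2503]
tool_rot: [-0.901, -3.009, 0.0]
force: [-1.2, 0.4, -0.5]
finger_gap: 0.0948
grasp_force: 0.0
```

Call:
drive_tool:
  commands:
    - [-0.5, -0.27, 0, 0, 0, 0]
    - [-1, -0.55, 0, 0, 0, 0]

```text
clock: 1.98
position: [0.4957, 0.0578, 0.2506]
tool_rot: [0.89, 3.013, 0.0]
force: [0.8, -0.3, 0.1]
finger_gap: 0.095
grasp_force: 0.0
```

Call:
drive_tool:
  commands:
    - [-0.5, -0.27, 0, 0, 0, 0]
    - [-1, -0.54, 0, 0, 0, 0]

```text
clock: 2.22
position: [0.5391, -0.0228, 0.2506]
tool_rot: [-0.892, -3.012, -0.0]
force: [0.3, 1.5, -0.4]
finger_gap: 0.0953
grasp_force: 0.0
```

Call:
drive_tool:
  commands:
    - [-0.32, 0, 0, 0, 0, 0]
    - [-0.32, 0, 0, 0, 0, 0]
    - [-0.32, 0, 0, 0, 0, 0]

```text
clock: 2.6
position: [0.5592, -0.0355, 0.2504]
tool_rot: [-0.896, -3.01, -0.0]
force: [0.3, -0.0, 0.6]
finger_gap: 0.0949
grasp_force: 0.0
```

```bash
python3 - <<'E'
from h import *
np.set_printoptions(precision=4,suppress=True)
c=cap('wrist','w1.png');print(c['T']);print(get_obs()['position'])
E
```

```text
[[ 0.5474 -0.8041 -0.2318  0.4933]
 [ 0.8368  0.5259  0.1521  0.0075]
 [-0.0004 -0.2772  0.9608  0.4203]
 [ 0.      0.      0.      1.    ]]
[ 0.5591 -0.0354  0.2506]
```

View pics/w1.png

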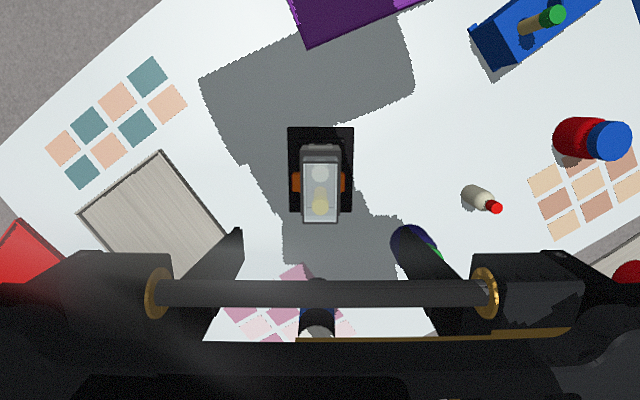

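The wrist view shows the bucket stand at (288..353, 127..212), nearly square to the tool. The tabs are at (296,182) and (342,182), the yellow tube at (320,207) and the white one at (320,172). I'll enlarge it.

```bash
python3 - <<'E'
from h import *
c=load('wrist');im=c['pixels'][115:235,270:370,::-1]
cv2.imwrite('pics/w1c.png',cv2.resize(np.clip(im*1.5,0,255).astype(np.uint8),(500,600),interpolation=2))
E
```

```text
(no output)
```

View pics/w1c.png

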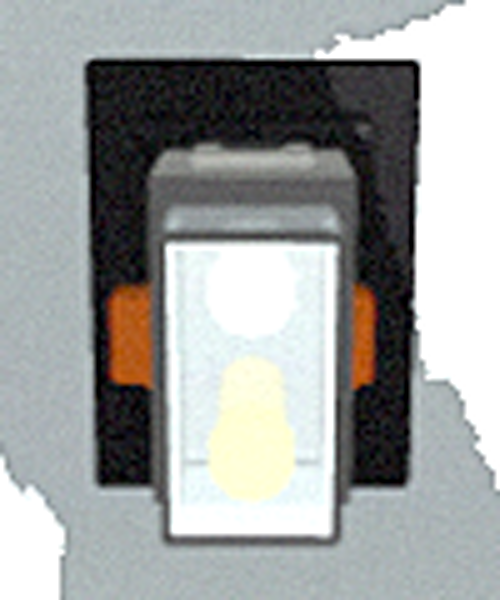

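```bash
python3 - <<'E'
from h import *
np.set_printoptions(precision=4,suppress=True)
c=load('wrist');s=get_obs();Rt=R.from_rotvec(s['tool_rot'])
f=lambda x,y,z:Rt.inv().apply(atz(c,270+x/5-.4,115+y/5-.4,z)-s['position'])*1000
C=[f(88,62,.008),f(418,62,.008),f(408,487,.008),f(98,487,.008)];print('stand',np.array(C),np.mean(C,0))
D=[f(163,240,.1245),f(340,240,.1245),f(338,543,.1245),f(165,543,.1245)];print('dome',np.array(D),np.mean(D,0))
print('tabs',f(108,290,.0795),f(376,290,.0795),f(108,385,.064),f(376,385,.064))
E
```

```text
stand [[ 57.5768 -45.0688 242.5919]
 [ 57.5628  42.3001 242.5878]
 [-61.0355  42.78   242.5118]
 [-61.0391 -45.7476 242.5159]] [ -1.7337  -1.4341 242.5518]
dome [[ 29.4167 -18.6665 126.0726]
 [ 29.4135  15.9654 126.071 ]
 [-33.7745  16.4911 126.0305]
 [-33.7774 -19.3352 126.0321]] [ -2.1804  -1.3863 126.0515]
tabs [ 10.4608 -34.1956 171.0612] [ 10.4533  26.7705 171.0583] [-16.0193 -36.3691 186.5443] [-16.021   28.4869 186.5413]
```

Call:
drive_tool:
  commands:
    - [-0.025, -0.046, 0.5, 0, 0, 0]
    - [-0.025, -0.046, 1, 0, 0, 0]
    - [-0.025, -0.046, 1, 0, 0, 0]

```text
clock: 3.02
position: [0.5579, -0.0398, 0.169]
tool_rot: [-0.897, -3.006, 0.001]
force: [0.2, -0.4, 0.7]
finger_gap: 0.0953
grasp_force: 0.0
```

Call:
drive_tool:
  commands:
    - [0, 0, 0.3, 0, 0, 0]
    - [0, 0, 0.6, 0, 0, 0]
    - [0, 0, 0.8, 0, 0, 0]
    - [0, 0, 1, 0, 0, 0]
    - [0, 0, 1, 0, 0, 0]

```text
clock: 3.65
position: [0.5592, -0.0407, 0.0902]
tool_rot: [-0.901, -3.009, 0.0]
force: [-0.3, 0.4, 0.3]
finger_gap: 0.0955
grasp_force: 0.0
```

Call:
drive_tool:
  commands:
    - [0, 0, 0.2, 0, 0, 0]
    - [0, 0, 0.4, 0, 0, 0]
    - [0, 0, 0.48, 0, 0, 0]
    - [0, 0, 0.48, 0, 0, 0]
    - [0, 0, 0.48, 0, 0, 0]
  hand: 0.8

```text
clock: 4.28
position: [0.5596, -0.0409, 0.0525]
tool_rot: [0.901, 3.009, 0.0]
force: [0.7, 0.1, -0.4]
finger_gap: 0.0761
grasp_force: 0.0
```

Call:
drive_tool:
  commands:
    - [0, 0, 0, 0, 0, 0]
    - [0, 0, 0, 0, 0, 0]
    - [0, 0, 0, 0, 0, 0]
  hand: 0.69

```text
clock: 4.65
position: [0.5595, -0.0409, 0.0524]
tool_rot: [0.901, 3.009, 0.0]
force: [-0.5, 0.2, 0.3]
finger_gap: 0.0658
grasp_force: 0.0
```

Call:
drive_tool:
  commands:
    - [0, 0, 0, 0, 0, 0]
    - [0, 0, 0, 0, 0, 0]
    - [0, 0, 0, 0, 0, 0]
  hand: 0.665

```text
clock: 5.03
position: [0.5594, -0.0409, 0.0522]
tool_rot: [0.901, 3.01, 0.0]
force: [0.7, -0.1, 0.0]
finger_gap: 0.0633
grasp_force: 0.0
```

Call:
drive_tool:
  commands:
    - [0, 0, 0, 0, 0, 0]
    - [0, 0, 0, 0, 0, 0]
    - [0, 0, 0, 0, 0, 0]
  hand: 0.65

```text
clock: 5.4
position: [0.5594, -0.0408, 0.0522]
tool_rot: [-0.901, -3.009, -0.0]
force: [-0.5, 0.4, -0.2]
finger_gap: 0.0617
grasp_force: 0.0
```

Call:
drive_tool:
  commands:
    - [0, 0, 0, 0, 0, 0]
    - [0, 0, 0, 0, 0, 0]
    - [0, 0, 0, 0, 0, 0]
  hand: 0.64

```text
clock: 5.78
position: [0.5595, -0.0408, 0.0522]
tool_rot: [0.901, 3.01, 0.0]
force: [-0.8, 0.4, -0.3]
finger_gap: 0.0608
grasp_force: 0.3
```

Call:
drive_tool:
  commands:
    - [0, 0, 0, 0, 0, 0]
    - [0, 0, 0, 0, 0, 0]
    - [0, 0, 0, 0, 0, 0]
  hand: 0.63

```text
clock: 6.15
position: [0.5596, -0.0407, 0.0522]
tool_rot: [0.901, 3.009, 0.0]
force: [2.3, 3.5, -0.0]
finger_gap: 0.0598
grasp_force: 2.3
```

Call:
drive_tool:
  commands:
    - [0, 0.006, 0, 0, 0, 0]
    - [0, 0.006, 0, 0, 0, 0]
    - [0, 0.006, 0, 0, 0, 0]
  hand: 0.63

```text
clock: 6.52
position: [0.5596, -0.0406, 0.0522]
tool_rot: [-0.901, -3.009, 0.0]
force: [0.3, -0.4, 0.1]
finger_gap: 0.0601
grasp_force: 3.8
```

Call:
drive_tool:
  commands:
    - [0, 0, 0, 0, 0, 0]
    - [0, 0, 0, 0, 0, 0]
    - [0, 0, 0, 0, 0, 0]
  hand: 0.62

```text
clock: 6.9
position: [0.5597, -0.0405, 0.0522]
tool_rot: [-0.901, -3.01, -0.0]
force: [0.2, -0.3, 0.3]
finger_gap: 0.0591
grasp_force: 5.2
```

Call:
drive_tool:
  commands:
    - [0, 0, 0, 0, 0, 0]
    - [0, 0, 0, 0, 0, 0]
    - [0, 0, 0, 0, 0, 0]
  hand: 0.605

```text
clock: 7.28
position: [0.5597, -0.0405, 0.0522]
tool_rot: [-0.901, -3.009, -0.0]
force: [0.6, -0.1, 0.1]
finger_gap: 0.0573
grasp_force: 7.3
```

Call:
drive_tool:
  commands:
    - [0, 0, 0, 0, 0, 0]
    - [0, 0, 0, 0, 0, 0]
    - [0, 0, 0, 0, 0, 0]
  hand: 0.592

```text
clock: 7.65
position: [0.5597, -0.0405, 0.0522]
tool_rot: [-0.901, -3.01, -0.0]
force: [-0.9, -0.5, 0.8]
finger_gap: 0.0559
grasp_force: 9.1
```

```bash
python3 - <<'E'
from h import *
s=get_obs();print(R.from_rotvec(s['tool_rot']).inv().apply(s['force']),s['grasp_force'],s['finger_gap'])
E
```

```text
[ 0.43472384 -0.94266106 -0.75604239] 9.108418375253677 0.055945541592221
```

Call:
drive_tool:
  commands:
    - [0, -0.001, 0, 0, 0, 0]
    - [0, -0.001, 0, 0, 0, 0]
    - [0, -0.001, 0, 0, 0, 0]
  hand: 0.578

```text
clock: 8.02
position: [0.5597, -0.0405, 0.0522]
tool_rot: [0.901, 3.01, 0.0]
force: [-0.0, -0.5, 0.0]
finger_gap: 0.055
grasp_force: 11.1
```

Call:
drive_tool:
  commands:
    - [0, 0, 0, 0, 0, 0]
    - [0, 0, 0, 0, 0, 0]
    - [0, 0, 0, 0, 0, 0]
  hand: 0.568

```text
clock: 8.4
position: [0.5597, -0.0405, 0.0522]
tool_rot: [0.901, 3.009, 0.0]
force: [-0.1, -0.1, 0.4]
finger_gap: 0.0541
grasp_force: 12.4
```

Call:
drive_tool:
  commands:
    - [0, 0, 0, 0, 0, 0]
    - [0, 0, 0, 0, 0, 0]
    - [0, 0, 0, 0, 0, 0]
  hand: 0.562

```text
clock: 8.78
position: [0.5597, -0.0405, 0.0522]
tool_rot: [0.901, 3.01, 0.0]
force: [-0.6, -1.4, 0.3]
finger_gap: 0.0537
grasp_force: 13.3
```

Call:
drive_tool:
  commands:
    - [0, 0, -0.01, 0, 0, 0]
    - [0, 0, -0.02, 0, 0, 0]
    - [0, 0, -0.025, 0, 0, 0]
    - [0, 0, -0.025, 0, 0, 0]

```text
clock: 9.28
position: [0.5597, -0.0406, 0.0543]
tool_rot: [0.901, 3.009, 0.0]
force: [-0.4, -0.9, -0.9]
finger_gap: 0.0536
grasp_force: 13.2
```

Call:
drive_tool:
  commands:
    - [0, 0, -0.04, 0, 0, 0]
    - [0, 0, -0.08, 0, 0, 0]
    - [0, 0, -0.12, 0, 0, 0]
    - [0, 0, -0.15, 0, 0, 0]

```text
clock: 9.78
position: [0.5597, -0.0405, 0.0665]
tool_rot: [0.901, 3.009, 0.0]
force: [-0.1, 0.8, -0.7]
finger_gap: 0.0536
grasp_force: 13.1
```

Call:
drive_tool:
  commands:
    - [0, 0, -0.15, 0, 0, 0]
    - [0, 0, -0.35, 0, 0, 0]
    - [0, 0, -0.6, 0, 0, 0]
    - [0, 0, -0.9, 0, 0, 0]
    - [0, 0, -1, 0, 0, 0]
    - [0, 0, -1, 0, 0, 0]

```text
clock: 10.52
position: [0.5598, -0.0406, 0.1468]
tool_rot: [0.901, 3.008, 0.0]
force: [-0.2, -0.2, -1.4]
finger_gap: 0.0537
grasp_force: 13.3
```

```bash
python3 - <<'E'
from h import *
c=cap('wrist');im=c['pixels'][60:340,170:490,::-1]
cv2.imwrite('pics/w2.png',cv2.resize(np.clip(im*1.4,0,255).astype(np.uint8),(640,560)))
print(get_obs()['force'], delta([.502,-.288,.18]))
E
```

```text
[-0.70659417  0.13228264 -1.32897399] (array([-1.10018471, -2.97898215, -0.42365781]), None)
```

View pics/w2.png

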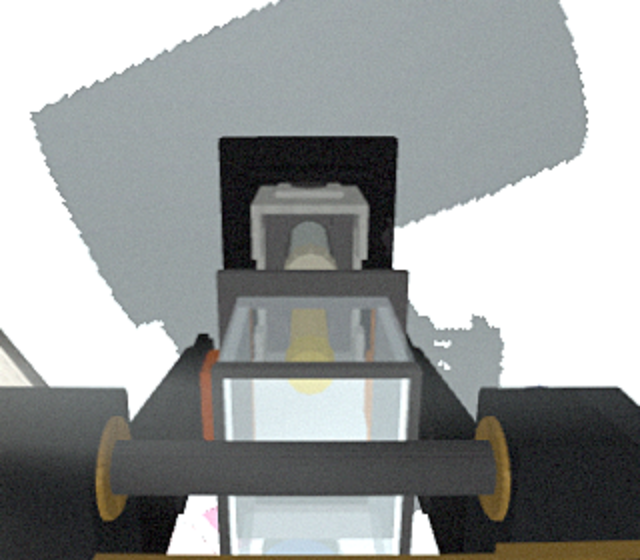

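The cap is held level, clear of both tubes. My fingertips reach 10 mm below the tabs, so in the tray I would have to drop it. I'll seat it back along the same path, grip 10 mm higher and lift again.

Call:
drive_tool:
  commands:
    - [0, 0, 0.25, 0, 0, 0]
    - [0, 0, 0.5, 0, 0, 0]
    - [0, 0, 0.75, 0, 0, 0]
    - [0, 0, 0.9, 0, 0, 0]
    - [0, 0, 0.9, 0, 0, 0]

```text
clock: 11.2
position: [0.5592, -0.0404, 0.0732]
tool_rot: [-0.901, -3.008, 0.0]
force: [0.1, 0.3, -0.9]
finger_gap: 0.0539
grasp_force: 13.3
```

Call:
drive_tool:
  commands:
    - [0, 0, 0.06, 0, 0, 0]
    - [0, 0, 0.12, 0, 0, 0]
    - [0, 0, 0.18, 0, 0, 0]
    - [0, 0, 0.23, 0, 0, 0]
    - [0, 0, 0.25, 0, 0, 0]
    - [0, 0, 0.25, 0, 0, 0]

```text
clock: 11.95
position: [0.5597, -0.0405, 0.0541]
tool_rot: [-0.901, -3.009, -0.0]
force: [0.3, 0.7, -0.3]
finger_gap: 0.0537
grasp_force: 13.2
```

Call:
drive_tool:
  commands:
    - [0, 0, 0.01, 0, 0, 0]
    - [0, 0, 0.02, 0, 0, 0]
    - [0, 0, 0.025, 0, 0, 0]
    - [0, 0, 0.025, 0, 0, 0]

```text
clock: 12.45
position: [0.5596, -0.0405, 0.0522]
tool_rot: [-0.901, -3.01, -0.0]
force: [-0.0, -1.1, -1.0]
finger_gap: 0.0533
grasp_force: 13.3
```

Call:
drive_tool:
  commands:
    - [0, 0, 0, 0, 0, 0]
    - [0, 0, 0, 0, 0, 0]
    - [0, 0, 0, 0, 0, 0]
  hand: 0.66

```text
clock: 12.82
position: [0.5597, -0.0405, 0.0523]
tool_rot: [0.901, 3.009, 0.0]
force: [0.3, 0.7, -1.0]
finger_gap: 0.0626
grasp_force: 0.0
```

Call:
drive_tool:
  commands:
    - [0, 0, -0.06, 0, 0, 0]
    - [0, 0, -0.12, 0, 0, 0]
    - [0, 0, -0.12, 0, 0, 0]

```text
clock: 13.2
position: [0.5599, -0.0406, 0.0624]
tool_rot: [0.901, 3.009, 0.0]
force: [-0.2, -0.0, -0.4]
finger_gap: 0.0625
grasp_force: 0.0
```

Call:
drive_tool:
  commands:
    - [0, 0, 0, 0, 0, 0]
    - [0, 0, 0, 0, 0, 0]
    - [0, 0, 0, 0, 0, 0]
    - [0, 0, 0, 0, 0, 0]
  hand: 0.605

```text
clock: 13.7
position: [0.5597, -0.0405, 0.0619]
tool_rot: [0.901, 3.009, 0.0]
force: [-0.8, 0.5, 5.2]
finger_gap: 0.0573
grasp_force: 7.3
```

Call:
drive_tool:
  commands:
    - [0, 0, 0, 0, 0, 0]
    - [0, 0, 0, 0, 0, 0]
    - [0, 0, 0, 0, 0, 0]
  hand: 0.65

```text
clock: 14.08
position: [0.5595, -0.0405, 0.0616]
tool_rot: [-0.901, -3.009, -0.0]
force: [0.0, -0.4, 1.3]
finger_gap: 0.062
grasp_force: 0.0
```

Call:
drive_tool:
  commands:
    - [0, 0, 0, 0, 0, 0]
    - [0, 0, 0, 0, 0, 0]
    - [0, 0, 0, 0, 0, 0]
  hand: 0.605

```text
clock: 14.45
position: [0.5596, -0.0405, 0.0618]
tool_rot: [-0.901, -3.009, -0.0]
force: [-0.1, 0.0, -1.0]
finger_gap: 0.058
grasp_force: 7.3
```

Balanced again with no vertical load, so I'll squeeze further.

Call:
drive_tool:
  commands:
    - [0, 0, 0, 0, 0, 0]
    - [0, 0, 0, 0, 0, 0]
    - [0, 0, 0, 0, 0, 0]
  hand: 0.578

```text
clock: 14.82
position: [0.5597, -0.0405, 0.0618]
tool_rot: [0.901, 3.009, 0.0]
force: [-0.7, -0.7, -1.7]
finger_gap: 0.0551
grasp_force: 11.0
```

Call:
drive_tool:
  commands:
    - [0, 0, 0, 0, 0, 0]
    - [0, 0, 0, 0, 0, 0]
    - [0, 0, 0, 0, 0, 0]
  hand: 0.561

```text
clock: 15.2
position: [0.5597, -0.0405, 0.0618]
tool_rot: [-0.901, -3.01, -0.0]
force: [-0.1, -0.2, -1.9]
finger_gap: 0.0532
grasp_force: 13.4
```

Call:
drive_tool:
  commands:
    - [0, 0, -0.01, 0, 0, 0]
    - [0, 0, -0.02, 0, 0, 0]
    - [0, 0, -0.025, 0, 0, 0]
    - [0, 0, -0.025, 0, 0, 0]

```text
clock: 15.7
position: [0.5597, -0.0405, 0.0639]
tool_rot: [0.901, 3.009, 0.0]
force: [-0.6, 0.3, -1.8]
finger_gap: 0.0537
grasp_force: 13.4
```

Call:
drive_tool:
  commands:
    - [0, 0, -0.1, 0, 0, 0]
    - [0, 0, -0.3, 0, 0, 0]
    - [0, 0, -0.6, 0, 0, 0]
    - [0, 0, -0.9, 0, 0, 0]
    - [0, 0, -1, 0, 0, 0]
    - [0, 0, -1, 0, 0, 0]

```text
clock: 16.45
position: [0.5597, -0.0406, 0.1444]
tool_rot: [0.901, 3.008, 0.0]
force: [0.1, -0.5, -2.3]
finger_gap: 0.0537
grasp_force: 13.4
```

Call:
drive_tool:
  commands:
    - [-0.1, -0.3, -0.03, 0, 0, 0]
    - [-0.25, -0.65, -0.05, 0, 0, 0]
    - [-0.37, -1, -0.05, 0, 0, 0]

```text
clock: 16.82
position: [0.5399, -0.1244, 0.147]
tool_rot: [-0.901, -3.008, -0.0]
force: [0.5, 0.0, -0.3]
finger_gap: 0.0533
grasp_force: 13.4
```

Call:
drive_tool:
  commands:
    - [-0.18, -0.5, 0, 0, 0, 0]
    - [-0.37, -1, 0, 0, 0, 0]

```text
clock: 17.08
position: [0.5204, -0.2077, 0.1469]
tool_rot: [-0.9, -3.008, -0.001]
force: [0.8, -0.8, -0.4]
finger_gap: 0.0541
grasp_force: 13.4
```

Call:
drive_tool:
  commands:
    - [-0.18, -0.5, 0, 0, 0, 0]
    - [-0.3, -0.8, 0, 0, 0, 0]
    - [-0.36, -0.98, 0, 0, 0, 0]
    - [-0.36, -0.98, 0, 0, 0, 0]

```text
clock: 17.58
position: [0.5018, -0.2883, 0.1472]
tool_rot: [-0.903, -3.008, -0.001]
force: [0.2, 0.6, -1.0]
finger_gap: 0.0532
grasp_force: 13.4
```

Call:
drive_tool:
  commands:
    - [0, 0, 0.3, 0, 0, 0]
    - [0, 0, 0.7, 0, 0, 0]
    - [0, 0, 1, 0, 0, 0]

```text
clock: 17.95
position: [0.5022, -0.2866, 0.0666]
tool_rot: [-0.899, -3.009, -0.001]
force: [-0.3, -0.3, -1.1]
finger_gap: 0.0535
grasp_force: 13.4
```

Call:
drive_tool:
  commands:
    - [0, 0, 0.25, 0, 0, 0]
    - [0, 0, 0.5, 0, 0, 0]
    - [0, 0, 0.65, 0, 0, 0]
    - [0, 0, 0.7, 0, 0, 0]
    - [0, 0, 0.7, 0, 0, 0]

```text
clock: 18.58
position: [0.5023, -0.2879, 0.012]
tool_rot: [0.901, 3.009, 0.0]
force: [-0.4, 0.5, -0.9]
finger_gap: 0.0537
grasp_force: 13.4
```

Call:
drive_tool:
  commands:
    - [0, 0, 0.03, 0, 0, 0]
    - [0, 0, 0.05, 0, 0, 0]
    - [0, 0, 0.06, 0, 0, 0]
    - [0, 0, 0.06, 0, 0, 0]

```text
clock: 19.08
position: [0.5021, -0.2881, 0.007]
tool_rot: [0.901, 3.009, 0.0]
force: [-0.1, -0.7, -1.4]
finger_gap: 0.0535
grasp_force: 13.4
```

Call:
drive_tool:
  commands:
    - [0, 0, 0.01, 0, 0, 0]
    - [0, 0, 0.02, 0, 0, 0]
    - [0, 0, 0.025, 0, 0, 0]
    - [0, 0, 0.025, 0, 0, 0]

```text
clock: 19.58
position: [0.5021, -0.288, 0.0049]
tool_rot: [-0.901, -3.009, -0.0]
force: [0.1, -0.1, -0.1]
finger_gap: 0.0538
grasp_force: 13.4
```

Call:
drive_tool:
  commands:
    - [0, 0, 0, 0, 0, 0]
    - [0, 0, 0, 0, 0, 0]
    - [0, 0, 0, 0, 0, 0]
    - [0, 0, 0, 0, 0, 0]
  hand: 0.72

```text
clock: 20.08
position: [0.5022, -0.2881, 0.005]
tool_rot: [0.901, 3.009, 0.0]
force: [-0.1, -0.8, 0.3]
finger_gap: 0.0684
grasp_force: 0.0
```

Call:
drive_tool:
  commands:
    - [0, 0, -0.1, 0, 0, 0]
    - [0, 0, -0.3, 0, 0, 0]
    - [0, 0, -0.7, 0, 0, 0]
    - [0, 0, -1, 0, 0, 0]
  hand: 0.9

```text
clock: 20.58
position: [0.5024, -0.2882, 0.0873]
tool_rot: [0.901, 3.008, -0.001]
force: [0.6, 0.3, -1.4]
finger_gap: 0.0856
grasp_force: 0.0
```

Call:
drive_tool:
  commands:
    - [0, 0, -0.5, 0, 0, 0]
    - [0, 0, -1, 0, 0, 0]
    - [0, 0, -1, 0, 0, 0]

```text
clock: 20.95
position: [0.5031, -0.2887, 0.169]
tool_rot: [0.899, 3.004, -0.003]
force: [0.8, -0.9, -0.7]
finger_gap: 0.0858
grasp_force: 0.0
```

```bash
python3 - <<'E'
from h import *
c=cap('top');s=cap('scene')
o=np.zeros((480,800,3),np.uint8)
o[:270,:330]=cv2.resize(c['pixels'][180:270,350:460,::-1],(330,270))
o[:480,330:800]=cv2.resize(s['pixels'][110:270,220:377,::-1],(470,480))
cv2.imwrite('pics/s2.png',o)
np.set_printoptions(precision=4,suppress=True)
# tube top points near bucket from depth
P=np.array([[pt(c,u,v) for u in range(290,330)] for v in range(185,222)]);k=(P[...,2]>.1)&(P[...,2]<.14)
uv=np.argwhere(k)+[185,290];px=c['pixels'][uv[:,0],uv[:,1]].astype(int)
y=px[:,0]-px[:,2]>40
print('yellow',y.sum(),P[k][y].mean(0),uv[y].mean(0),'other',P[k][~y].mean(0),uv[~y].mean(0))
E
```

```text
yellow 43 [ 0.574  -0.0457  0.1134] [195.2558 311.0465] other [ 0.5456 -0.0264  0.1131] [207.0638 303.1064]
```

View pics/s2.png

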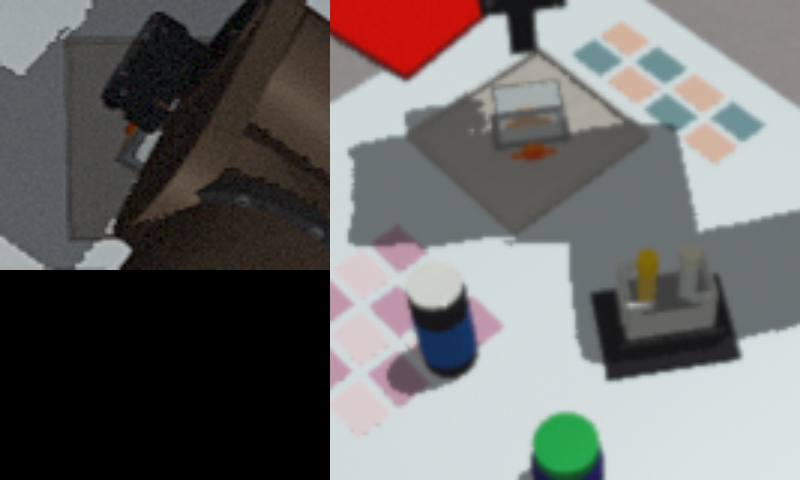

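The scene view shows the cap upright in the steel tray at (530,115) and both tubes standing in the open bucket, with yellow at (648,270). Next, the yellow tube.

```bash
python3 - <<'E'
from h import *
print(delta([.5752,-.0473,.165]),get_obs()['q'])
E
```

```text
(array([0.88841785, 3.01590311, 0.00785589]), None) [-6.34953561e-01  4.79206351e-01  1.73103391e+00  1.09427222e-04
  9.30380812e-01 -1.62385257e+00]
```

Call:
drive_tool:
  commands:
    - [0.15, 0.5, 0, 0, 0, 0]
    - [0.3, 1, 0, 0, 0, 0]

```text
clock: 21.3
position: [0.5256, -0.2071, 0.1639]
tool_rot: [-0.903, -3.007, -0.001]
force: [0.6, 0.1, -0.2]
finger_gap: 0.0855
grasp_force: 0.0
```

Call:
drive_tool:
  commands:
    - [0.15, 0.5, 0, 0, 0, 0]
    - [0.3, 1, 0, 0, 0, 0]

```text
clock: 21.55
position: [0.5497, -0.1266, 0.1639]
tool_rot: [-0.901, -3.007, -0.0]
force: [0.4, -0.4, 0.6]
finger_gap: 0.0858
grasp_force: 0.0
```

Call:
drive_tool:
  commands:
    - [0.15, 0.5, 0, 0, 0, 0]
    - [0.28, 0.9, 0, 0, 0, 0]
    - [0.29, 1, 0, 0, 0, 0]
    - [0.29, 1, 0, 0, 0, 0]

```text
clock: 22.05
position: [0.5743, -0.0485, 0.1643]
tool_rot: [-0.9, -3.009, 0.0]
force: [-0.1, -1.5, -0.1]
finger_gap: 0.0856
grasp_force: 0.0
```

```bash
python3 - <<'E'
from h import *
np.set_printoptions(precision=4,suppress=True)
c=cap('wrist');print(delta([.5752,-.0473,.084]))
im=c['pixels'][140:340,200:440,::-1]
cv2.imwrite('pics/w3.png',cv2.resize(np.clip(im*1.3,0,255).astype(np.uint8),(720,600),interpolation=2))
E
```

```text
(array([0.0017, 0.0252, 1.0062]), None)
```

View pics/w3.png

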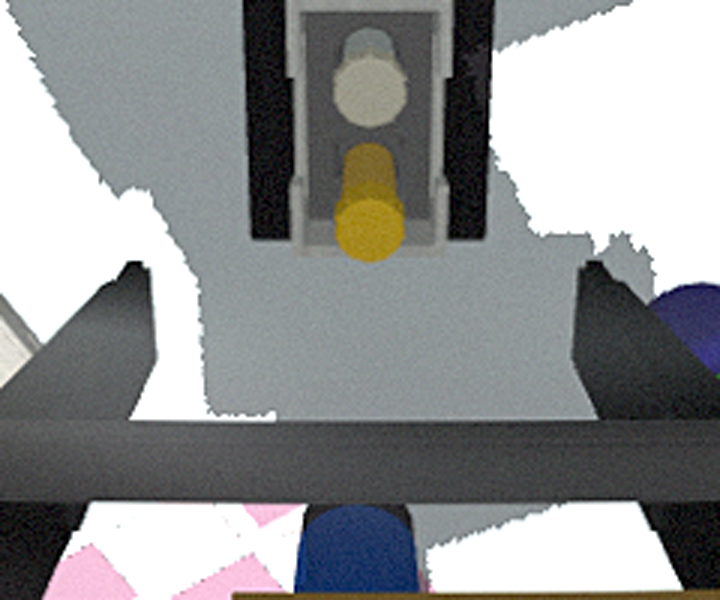

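The yellow cap's top is at crop (369,230), centred between the fingers.

```bash
python3 - <<'E'
from h import *
c=load('wrist');p=atz(c,322.7,216.3,.114);print(p,atz(c,322.9,170.2,.114),delta([p[0],p[1],.084]))
E
```

```text
[ 0.574354   -0.04729604  0.114     ] [ 0.54449422 -0.02755144  0.114     ] (array([0.0105991 , 0.01947401, 1.00620877]), None)
```

Call:
drive_tool:
  commands:
    - [0.006, 0.02, 0.3, 0, 0, 0]
    - [0.006, 0.02, 0.6, 0, 0, 0]
    - [0.006, 0.02, 0.9, 0, 0, 0]
    - [0.006, 0.02, 1, 0, 0, 0]
    - [0.006, 0.02, 1, 0, 0, 0]
  hand: 0.5

```text
clock: 22.72
position: [0.5749, -0.0475, 0.085]
tool_rot: [-0.903, -3.009, -0.0]
force: [-0.4, 1.0, 0.9]
finger_gap: 0.0481
grasp_force: 0.0
```

Call:
drive_tool:
  commands:
    - [0, 0, 0, 0, 0, 0]
    - [0, 0, 0, 0, 0, 0]
    - [0, 0, 0, 0, 0, 0]
    - [0, 0, 0, 0, 0, 0]
  hand: 0.22

```text
clock: 23.22
position: [0.5751, -0.0468, 0.0852]
tool_rot: [0.901, 3.009, 0.0]
force: [-0.7, -0.3, -0.4]
finger_gap: 0.0216
grasp_force: 0.0
```

Call:
drive_tool:
  commands:
    - [0, 0, 0, 0, 0, 0]
    - [0, 0, 0, 0, 0, 0]
    - [0, 0, 0, 0, 0, 0]
    - [0, 0, 0, 0, 0, 0]
  hand: 0.15

```text
clock: 23.72
position: [0.5751, -0.0469, 0.0851]
tool_rot: [0.901, 3.009, 0.0]
force: [0.6, -0.5, 2.3]
finger_gap: 0.0174
grasp_force: 30.0
```

Call:
drive_tool:
  commands:
    - [0, 0, -0.2, 0, 0, 0]
    - [0, 0, -0.5, 0, 0, 0]
    - [0, 0, -0.8, 0, 0, 0]
    - [0, 0, -1, 0, 0, 0]

```text
clock: 24.22
position: [0.5753, -0.0468, 0.167]
tool_rot: [0.901, 3.008, 0.0]
force: [0.1, 0.7, -0.1]
finger_gap: 0.0174
grasp_force: 30.0
```

Call:
drive_tool:
  commands:
    - [0, 0, -0.3, 0, 0, 0]
    - [0, 0, -0.5, 0, 0, 0.1]
    - [0, 0, -0.5, 0, 0, 0.2]
    - [0, 0, -0.5, 0, 0, 0.3]
    - [0, 0, -0.5, 0, 0, 0.4]
    - [0, 0, -0.5, 0, 0, 0.5]
    - [0, 0, -0.5, 0, 0, 0.57]
    - [0, 0, -0.5, 0, 0, 0.57]

```text
clock: 25.22
position: [0.5749, -0.0468, 0.2053]
tool_rot: [-2.114, -2.324, -0.0]
force: [0.5, 0.7, -1.0]
finger_gap: 0.0172
grasp_force: 30.0
```

```bash
python3 - <<'E'
from h import *
np.set_printoptions(precision=4,suppress=True)
s=get_obs();m=R.from_rotvec(s['tool_rot']).as_matrix();print(s['position'],np.degrees(np.arctan2(m[1,1],m[0,1])),s['grasp_force'],s['finger_gap'],delta([.5346-.07,.288,.2]))
# rack orientation from top view at depth
c=cap('top')
P=np.array([[pt(c,u,v) for u in range(128,222)] for v in range(188,240)]).reshape(-1,3)
k=(P[:,2]>.053)&(P[:,2]<.066);r=cv2.minAreaRect(P[k][:,:2].astype(np.float32)*1000);print(r,k.sum())
E
```

```text
[ 0.5749 -0.0468  0.2053] 5.401638823414687 30.00067412853241 0.017248146407221956 (array([ 4.2963, -0.9792,  0.0671]), None)
((532.9602661132812, 307.49749755859375), (56.19297790527344, 172.39366149902344), 5.1129865646362305) 1311
```

Call:
drive_tool:
  commands:
    - [0.4, 0, 0, 0, 0, 0]
    - [1, -0.02, 0, 0, 0, 0]

```text
clock: 25.52
position: [0.566, 0.0327, 0.2051]
tool_rot: [2.114, 2.323, 0.0]
force: [1.3, 0.0, 0.6]
finger_gap: 0.017
grasp_force: 30.0
```

Call:
drive_tool:
  commands:
    - [0.5, -0.01, 0, 0, 0, 0]
    - [1, -0.03, 0, 0, 0, 0]

```text
clock: 25.78
position: [0.5558, 0.1134, 0.2052]
tool_rot: [2.112, 2.326, 0.0]
force: [0.6, 1.2, -0.2]
finger_gap: 0.0171
grasp_force: 30.0
```

Call:
drive_tool:
  commands:
    - [0.5, -0.01, 0, 0, 0, 0]
    - [1, -0.03, 0, 0, 0, 0]

```text
clock: 26.02
position: [0.546, 0.1928, 0.2053]
tool_rot: [2.112, 2.326, 0.0]
force: [0.9, -0.3, 0.1]
finger_gap: 0.0168
grasp_force: 30.0
```

Call:
drive_tool:
  commands:
    - [0.5, -0.01, 0, 0, 0, 0]
    - [1, -0.03, 0, 0, 0, 0]

```text
clock: 26.28
position: [0.5361, 0.2722, 0.2052]
tool_rot: [-2.112, -2.326, -0.0]
force: [0.6, 0.0, -0.1]
finger_gap: 0.0173
grasp_force: 30.0
```

Call:
drive_tool:
  commands:
    - [0.15, 0, 0, 0, 0, 0]
    - [0.21, 0, 0, 0, 0, 0]
    - [0.21, 0, 0, 0, 0, 0]
    - [0.21, 0, 0, 0, 0, 0]

```text
clock: 26.78
position: [0.5351, 0.2867, 0.2051]
tool_rot: [2.116, 2.322, -0.0]
force: [-0.2, -0.1, -0.4]
finger_gap: 0.0172
grasp_force: 30.0
```

```bash
python3 - <<'E'
from h import *
np.set_printoptions(precision=4,suppress=True)
c=cap('wrist');s=get_obs();print(s['position'],delta([.5347,.2878,.205]))
im=c['pixels'][100:300,220:420,::-1]
cv2.imwrite('pics/w4.png',cv2.resize(np.clip(im*1.2,0,255).astype(np.uint8),(600,600),interpolation=2))
E
```

```text
[0.5351 0.2868 0.2051] (array([ 0.0131, -0.0041,  0.0016]), None)
```

View pics/w4.png

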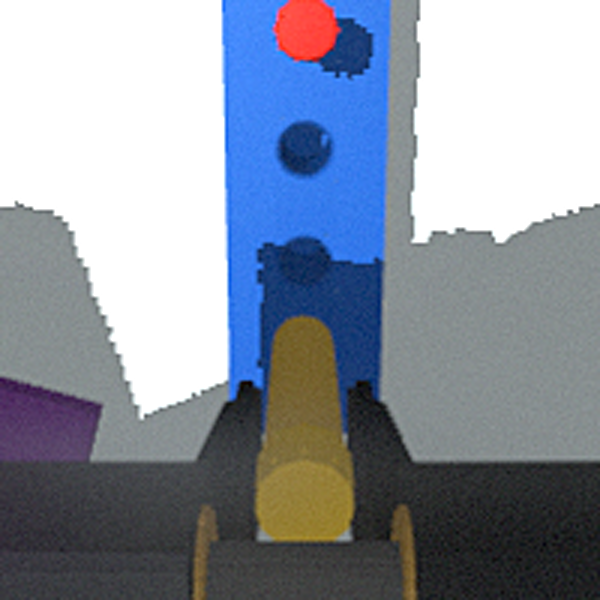

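The view shows the empty hole below at crop (304,259), the other empty hole at (305,149), and the tube hanging straight.

```bash
python3 - <<'E'
from h import *
np.set_printoptions(precision=4,suppress=True)
c=load('wrist')
for x,y in [(304,259),(305,149)]: 
  p=atz(c,220+x/3-.3,100+y/3-.3,.06);print(p,delta([p[0],p[1],.205])[0])
E
```

```text
[0.5347 0.2875 0.06  ] [ 0.0094 -0.005   0.0016]
[0.5314 0.3262 0.06  ] [ 0.4954 -0.0005  0.0016]
```

Call:
drive_tool:
  commands:
    - [0.01, -0.004, 0.3, 0, 0, 0]
    - [0.01, -0.004, 0.6, 0, 0, 0]
    - [0.01, -0.004, 0.85, 0, 0, 0]
    - [0.01, -0.004, 0.9, 0, 0, 0]
    - [0.01, -0.004, 0.9, 0, 0, 0]

```text
clock: 27.45
position: [0.5347, 0.2882, 0.1334]
tool_rot: [2.116, 2.322, 0.0]
force: [-0.5, -0.2, 0.4]
finger_gap: 0.0173
grasp_force: 30.0
```

Call:
drive_tool:
  commands:
    - [0, 0, 0.04, 0, 0, 0]
    - [0, 0, 0.08, 0, 0, 0]
    - [0, 0, 0.12, 0, 0, 0]
    - [0, 0, 0.15, 0, 0, 0]

```text
clock: 27.95
position: [0.5344, 0.2884, 0.1209]
tool_rot: [-2.115, -2.323, 0.0]
force: [-0.1, -0.1, 0.0]
finger_gap: 0.0176
grasp_force: 30.0
```

Call:
drive_tool:
  commands:
    - [0, 0, 0.05, 0, 0, 0]
    - [0, 0, 0.1, 0, 0, 0]
    - [0, 0, 0.15, 0, 0, 0]

```text
clock: 28.32
position: [0.5346, 0.2884, 0.1088]
tool_rot: [2.115, 2.323, 0.001]
force: [1.1, -0.4, 1.0]
finger_gap: 0.0172
grasp_force: 30.0
```

```bash
python3 - <<'E'
from h import *
s=get_obs();print(s['position'],s['force'],R.from_rotvec(s['tool_rot']).inv().apply(s['force']))
E
```

```text
[0.53464415 0.28841432 0.10882787] [ 1.08420682 -0.43273129  1.0178684 ] [-0.53210632  1.03947882 -1.01742986]
```

Call:
drive_tool:
  commands:
    - [0, 0, 0.05, 0, 0, 0]
    - [0, 0, 0.1, 0, 0, 0]
    - [0, 0, 0.15, 0, 0, 0]
    - [0, 0, 0.2, 0, 0, 0]

```text
clock: 28.82
position: [0.5346, 0.2884, 0.0928]
tool_rot: [2.115, 2.323, 0.0]
force: [2.7, -2.5, 2.1]
finger_gap: 0.017
grasp_force: 30.0
```

Call:
drive_tool:
  commands:
    - [0, 0, 0.03, 0, 0, 0]
    - [0, 0, 0.06, 0, 0, 0]
    - [0, 0, 0.09, 0, 0, 0]
    - [0, 0, 0.11, 0, 0, 0]
    - [0, 0, 0.11, 0, 0, 0]

```text
clock: 29.45
position: [0.5345, 0.2884, 0.0841]
tool_rot: [-2.115, -2.323, -0.0]
force: [3.1, -2.9, 0.3]
finger_gap: 0.0174
grasp_force: 30.0
```

Call:
drive_tool:
  commands:
    - [-0.005, 0.004, 0, 0, 0, 0]
    - [-0.005, 0.004, 0.01, 0, 0, 0]
    - [-0.005, 0.004, 0.02, 0, 0, 0]
    - [-0.005, 0.004, 0.03, 0, 0, 0]
    - [-0.005, 0.004, 0.03, 0, 0, 0]

```text
clock: 30.08
position: [0.5348, 0.2881, 0.0818]
tool_rot: [-2.115, -2.323, 0.0]
force: [1.7, -1.7, 0.5]
finger_gap: 0.0171
grasp_force: 30.0
```

Call:
drive_tool:
  commands:
    - [0, 0, 0.004, 0, 0, 0]
    - [0, 0, 0.008, 0, 0, 0]
    - [0, 0, 0.008, 0, 0, 0]

```text
clock: 30.45
position: [0.5348, 0.2881, 0.0812]
tool_rot: [-2.115, -2.323, -0.0]
force: [1.1, -1.4, 1.5]
finger_gap: 0.0169
grasp_force: 30.0
```

Contact should be close, so I'll ease down until it is felt.

Call:
drive_tool:
  commands:
    - [0, 0, 0.005, 0, 0, 0]
    - [0, 0, 0.01, 0, 0, 0]
    - [0, 0, 0.01, 0, 0, 0]

```text
clock: 30.82
position: [0.535, 0.2882, 0.0808]
tool_rot: [2.115, 2.323, 0.001]
force: [0.4, -2.6, 5.0]
finger_gap: 0.0174
grasp_force: 30.0
```

Call:
drive_tool:
  commands:
    - [0, 0, 0, 0, 0, 0]
    - [0, 0, 0, 0, 0, 0]
    - [0, 0, 0, 0, 0, 0]
    - [0, 0, 0, 0, 0, 0]
  hand: 0.45

```text
clock: 31.32
position: [0.5347, 0.2881, 0.0803]
tool_rot: [-2.115, -2.323, 0.0]
force: [-0.2, -0.1, -0.8]
finger_gap: 0.0424
grasp_force: 0.0
```

Call:
drive_tool:
  commands:
    - [0, 0, -0.1, 0, 0, 0]
    - [0, 0, -0.4, 0, 0, 0]
    - [0, 0, -0.8, 0, 0, 0]
    - [0, 0, -1, 0, 0, 0]

```text
clock: 31.82
position: [0.5352, 0.2883, 0.1624]
tool_rot: [2.115, 2.322, 0.003]
force: [-0.4, -0.9, -0.2]
finger_gap: 0.0431
grasp_force: 0.0
```

Call:
drive_tool:
  commands:
    - [0, 0, -0.5, 0, 0, 0]
    - [0, 0, -0.8, 0, 0, 0]
    - [0, 0, -0.8, 0, 0, 0]
    - [0, 0, -0.8, 0, 0, 0]

```text
clock: 32.33
position: [0.5344, 0.2878, 0.2233]
tool_rot: [-2.115, -2.322, 0.002]
force: [-0.2, 0.2, -1.0]
finger_gap: 0.0423
grasp_force: 0.0
```

```bash
python3 - <<'E'
from h import *
np.set_printoptions(precision=4,suppress=True)
s=cap('scene');w=cap('wrist')
for n,u,v in []: pass
o=np.zeros((600,800,3),np.uint8)
o[:360,:400]=cv2.resize(s['pixels'][230:338,380:500,::-1],(400,360))
o[:400,400:800]=cv2.resize(s['pixels'][110:270,220:380,::-1],(400,400))
o[360:600,:384]=cv2.resize(w['pixels'][:,:,::-1],(384,240))
cv2.imwrite('pics/fin.png',o);print(get_obs()['position'])
E
```

```text
[0.5344 0.2879 0.2231]
```

View pics/fin.png

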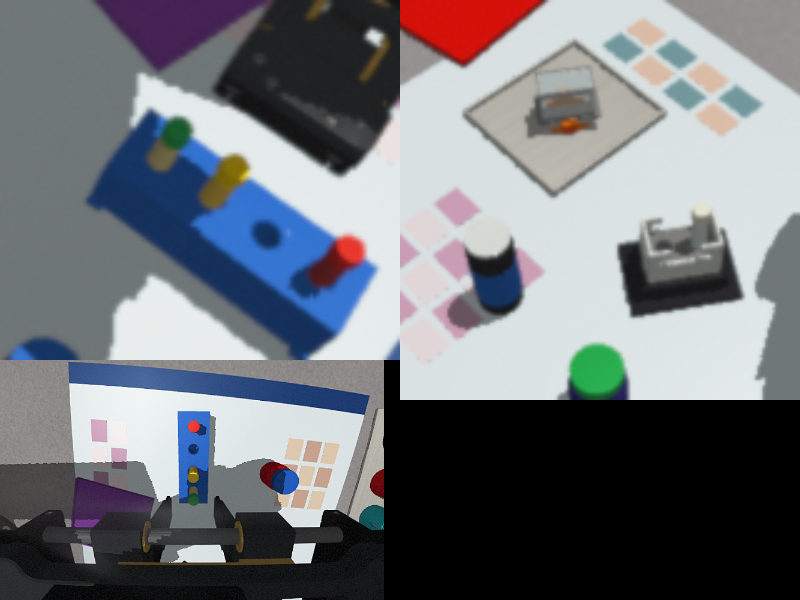

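The yellow tube at (225,180) stands at the green tube's height in the rack. The cap is upright in the steel tray at (565,95), and the white tube is still in the bucket at (703,220).

```bash
python3 -c "
from workcell import *
print(hand_in())"
```

```text
the job is handed in; nothing more can be done
None
```

I handed the job in at about 32 s on the robot clock: the cap is upright in the steel tray, the yellow tube is fully down in the inner rack hole beside the green tube, and the white tube is still in the bucket, though I lifted the cap, reseated it once to grip it higher, and lifted it off again.

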